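Find the high spot of a bent stirrer shaft on the bench centres

TASK

The soap stirrer's shaft between the bench centres is bent. Slide the dial gauge down by its upright grip until its plunger is pressed in about half way on the shaft, then turn the shaft gently by its crank handle, watching the plunger, and leave it standing with the high side of the bend up under the plunger, where the plunger is lifted highest. Never run the plunger to the end of its travel; the bench centres stand loose, so do not push them out of place, and leave everything else on the table where it is.

Things in the scene. Friction and masses are not known exactly. Their poses are not given: they have to be found in the camera images.
- bench: Bench centres, 3.4 kg, loose on rubber feet: a push or lift over 10 N may shift them. Cast bed 140 x 340 x 28 mm, headstock at its +y end, tailstock at -y (145 mm high). Origin on the table below the plunger; shaft axis along y, 100 mm up; x across the bed. Steel shaft 12 mm thick, bowed 5 mm at mid length, to another side each time (relative to the crank): the plunger swings 10 mm a turn.
- crank (a joint): Turn of crank wheel and shaft together, rad, no stops; 0: handle straight above the axis; grows as the handle goes from the top to the bench's +x (away from the robot). Aluminium wheel, 116 mm across, on the headstock's +y end, its outer face 175 mm (hub 181 mm) along y from the bench origin. It turns stiffly (0.07 N m) and stays where it is left.
- crank_grip (a point): Grip point on the axis of the crank handle, 45 mm from the shaft axis, 228 mm along the bench's +y. The handle is a black sleeve 20 mm thick, 70 mm long (186 to 256 mm along y), parallel to the shaft; it revolves freely on its pin, so a gripper can carry it round a full circle in the bench's x-z plane without turning. Take it from above, closing along the bench's x.
- gauge (a joint): How far the gauge bracket is slid down its column, m, 0 (top) to 0.065; 0 to 0.015 at the start. It slides stiffly (about 4 N to push down, 12 N to pull up) and stays where it is left. The plunger meets the shaft at 0.029 to 0.039 and from there is pressed in as much as the bracket goes down.
- gauge_grip (a point): Grip point on the axis of the gauge bracket's upright round steel grip, 16 mm thick; 28 mm above the bracket, 16 mm below the grip's top; 62 mm along the bench's +x and 118 mm along its -y; 233 mm above the table, less the gauge's slide. The 18 mm column, 218 mm high, stands 48 mm from it towards +y. Take it from above, closing along the bench's x.
- plunger (a joint): How far the dial gauge's plunger is pressed in, m: 0 hangs out freely, 0.030 is the end of its travel; light spring, 0.5 to 2 N. It points straight down and its flat steel foot, 14 mm wide, rests on the shaft. The needle of the 58 mm dial, which faces the bench's +x, stands straight up at 0 and makes one clockwise turn in 30 mm.
- plunger_tip (a point): Middle of the underside of the plunger's foot, above the shaft axis. Resting on the shaft it is 101 mm above the table at the low side of the bend and 111 mm at the high side.
- pencil: Bystander: flat carpenter's pencil, 175 x 14 x 8 mm, lying before the bed; origin at the centre of its underside. Leave alone.
- wrench: Bystander: open-ended wrench, 150 mm, lying flat; origin at the centre of its underside. Leave alone.
- soap: Bystander: cream bar of soap, 55 x 80 x 28 mm; origin at the centre of its underside. Leave alone.
- beaker: Bystander: steel beaker, 72 mm wide, 95 mm high; origin at the centre of its underside. Leave alone.
- jug: Bystander: white plastic jug with a handle, 110 mm wide, 135 mm high; origin at the centre of its underside. Leave alone.
- jar: Bystander: amber glass jar, 56 mm wide, 75 mm high; origin at the centre of its underside. Leave alone.
- scale: Bystander: grey-green kitchen scale, 160 x 210 x 20 mm; origin at the centre of its underside. Leave alone.

How it is judged:
By the outcome, as a careful person would: the job done as asked, in the order asked, and still so for the second after the job is handed in, with the robot touching nothing.
It also fails if it takes over 72 s, if anything falls off the work surface, if the arm or the gripper's body presses on something with over 40 N, if the wrist force passes 120 N, or if a joint passes its speed limit or range.

ROBOT

A 7-joint arm with a two-finger parallel gripper is mounted at the origin on the work surface. World frame = base frame: x ahead of the robot, y to its left, z up, the work surface at z = 0. Lengths are in m, angles in rad, forces in N, time in s.
With the tool pointing down it reaches from about 0.35 to 0.9 m from the base axis. Payload 8.1 kg.
Tool frame: the origin (TCP) lies at the very end of the fingers, on their centre line; the grasp point (between the pads) lies 19 mm behind it (r.grasp_offset is the z of the grasp point in the tool frame, in m); z points along the fingers, y is the line along which they close (so a half turn about z gives the same grasp; the last joint's range is limited). The gripper opens to 92 mm and grips with 3 to 60 N. Pads are 19 mm wide; open, the fingers measure 130 mm over their backs; the gripper's body (75 mm by 190 mm) begins 47 mm behind the grasp point.
Start: joints at [-1.219, 0.434, 0.025, 1.573, -0.012, 1.134, -0.075], TCP at [0.275, 0.561, 0.227] pointing down, gripper open.
Joint ranges: [-2.62, 2.62], [-0.44, 2.09], [-1.27, 1.32], [0.08, 2.57], [-1.32, 4.46], [0.12, 2], [-2.74, 2.74]. Speed limits (rad/s): [2.22, 2.22, 3.01, 3.01, 3.14, 3.14, 3.14].

INTERFACE

Orientations are given as a unit quaternion [x, y, z, w].
In Python, from workcell import r gives the robot as it stands.
- The arm moves only by the tool drive_tool, never from a script. Its argument "plan" is a list of rows, each an object with "travel": the shift along the world's x, y, z in mm, a list of three; "twist": the turn about the world's z in degrees. In form: [{"travel": [tx, ty, tz], "twist": twist}, ...]. A call has 1 to 20 rows; each row is the pose to reach, as a shift and turn from the pose commanded when the call began; what a row does not reach only later rows make up. A row lasts 1/12 s, in which the tool goes at most 41.7 mm and 7.16 degrees, less where a joint would pass 70% of its speed; a pose out of reach is approached as far as the arm can. A call with a gripper value outside its range is refused whole. "fingers" is the finger opening in mm, from 0 to 91.8, set as the call begins (left out, the last holds). The fingers move at their own pace and stop on an object; "force" is the grip in N (left out, the last holds). Time passes only in rows, so rows that repeat a pose let the fingers close. It gives the time, the measured TCP pose, the force, the opening and the grip force at its end, in the units of the state.
- r.observe(): the state, without advancing time (a new reading comes with each control period).
- r.get_image(name): name is "side" or "top" or "wrist"; returns a dict with "image" (480x640x3 uint8, blue, green, red), "depth" (480x640 float32, m along the optical axis (not along the pixel's ray), 0 where there is no reading), "fovy" (degrees; the focal length in pixels is half the picture's height over the tangent of half this angle, whatever the lens; pixels are square), "cx", "cy" (the principal point, pixels), "cam_to_world" (4x4, takes a point from camera to world coordinates); the wrist camera has in their place "T_tool_cam" (4x4, takes a point from camera to tool coordinates, whose origin is the TCP and whose axes are the flange's). Camera axes: x right, y down, z forward; pixel columns grow to the right and rows downward; lengths in m; the calibration is good to about 2 mm. A picture is of the moment at which its call begins: read the wrist's pose just before it.
- r.close_job(): hands the job in; it is judged then, once.
The state is a dict: "t": time; "q": joint angles; "joint_velocities": joint speeds; "joint_efforts": joint torques, N m; "eef_pos": TCP position; "eef_rot": TCP orientation; "ft_force": force on the tool from outside, world axes, zero at the start; "ft_torque": the same for the moment, N m; "grip_width": finger opening in m; "finger_force": force on a finger pad.
Only numpy, scipy, OpenCV 4.12 (cv2) and the standard library are available. Lean on these libraries where they do the work, as an engineer would, in place of code of your own. Each camera call takes 0.05 s, during which the arm holds its last target. There are 200 camera calls.

## Working session

There is one attempt and no reset: what is moved stays moved. The work goes in short steps, Python scripts to look and compute and a tool call to move; the robot and the scene stay as the last step left them, time stands still between calls to the robot, and variables do not carry over. Pictures are saved under pics/ and viewed, at most 10 in all, crops included, and the job is handed in when it is done.

Besides the shell and the picture viewer there is one more tool, called by a JSON object that holds its "fn" and its "kwargs", one argument or row to a line. drive_tool: Moves the arm, as the interface text tells. Its arguments: {"type":"object","properties":{"plan":{"type":"array"},"fingers":{"type":"number"},"force":{"type":"number"}},"required":["plan"]}

```bash
mkdir -p pics
cat > h.py <<'E'
import numpy as np, cv2
from workcell import r
def cam(n):
    d=r.get_image(n); f=240/np.tan(np.radians(d["fovy"])/2)
    return d,f
def pts(d,f,T):
    v,u=np.mgrid[0:480,0:640]; z=d["depth"]
    P=np.stack([(u-d["cx"])*z/f,(v-d["cy"])*z/f,z],-1)
    return P@T[:3,:3].T+T[:3,3]
E
python3 - <<'E'
from h import *
o=r.observe(); print(o["eef_pos"],o["eef_rot"],o["ft_force"],o["t"])
for n in("side","top"):
    d,f=cam(n); cv2.imwrite(f"pics/{n}0.png",d["image"]); np.savez(n+"0.npz",P=pts(d,f,np.array(d["cam_to_world"])),im=d["image"]);print(n,d["fovy"],np.round(d["cam_to_world"],3).tolist(),d["cx"],d["cy"])
E
```

```text
[0.27438979 0.56098206 0.22595879] [ 2.25477553e-01  9.74248055e-01 -7.69951821e-04 -9.15806941e-05] [ 0.39795992 -0.06565067  0.59605672] 0.0
side 55.862259708874056 [[0.927, -0.217, 0.306, 0.215], [-0.375, -0.557, 0.741, -0.832], [0.01, -0.802, -0.598, 0.825], [0.0, 0.0, 0.0, 1.0]] 315.3794954436702 236.86131729120092
top 45.527494092152764 [[0.02, -0.975, 0.222, 0.264], [-1.0, -0.021, 0.0, -0.046], [0.005, -0.222, -0.975, 1.492], [0.0, 0.0, 0.0, 1.0]] 324.10462750845227 237.1531591891885
```

View pics/side0.png

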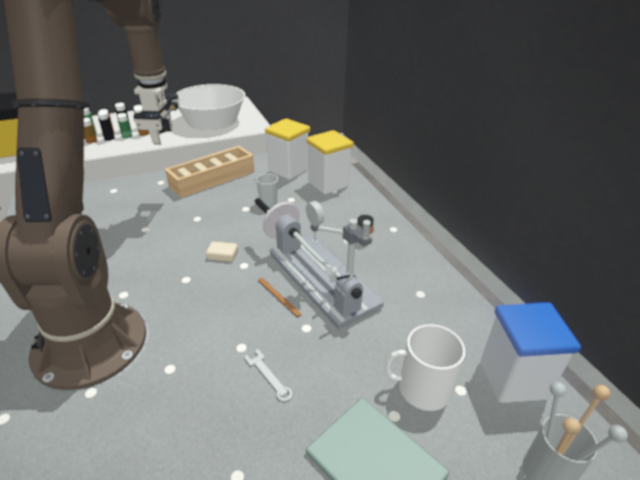

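View pics/top0.png

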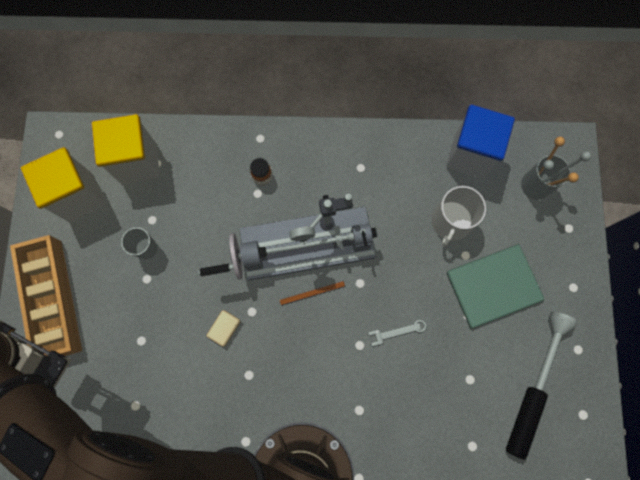

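The side view shows the crank's black handle near (262,206) on the robot's side. The gauge bracket and grip are near (358,230), and the bed runs from (270,250) to (380,300). In the top view the handle is at (214,269), the wheel at (235,255) and the gauge bracket near (335,205). Next I'll measure these with depth.

Run:
```python
from h import *
for n,box in(("top",(190,180,390,300)),("side",(240,185,400,335))):
    D=np.load(n+"0.npz"); P=D["P"]; im=D["im"].astype(int)
    u0,v0,u1,v1=box; m=np.zeros((480,640),bool); m[v0:v1,u0:u1]=1
    z=P[...,2]
    b=m&(z>.020)&(z<.036)&(im.max(-1)>60)
    b=cv2.morphologyEx(b.astype(np.uint8),cv2.MORPH_OPEN,np.ones((3,3)))
    k,l,s,c=cv2.connectedComponentsWithStats(b)
    bb=np.isin(l,[i for i in range(1,k) if s[i,4]>60])
    q=P[bb][:,:2]; print(n,"bed",cv2.minAreaRect((q*1000).astype(np.float32)), q.shape, z[bb].mean())
    h=m&(im.max(-1)<45)&(z>.05)
    k,l,s,c=cv2.connectedComponentsWithStats(h.astype(np.uint8))
    for i in range(1,k):
        if s[i,4]>12: 
            w=l==i; print("dark",c[i].round(),s[i,4],np.median(P[w],0).round(3),P[w].min(0).round(3),P[w].max(0).round(3))
    t=m&(z>.19)
    k,l,s,c=cv2.connectedComponentsWithStats(t.astype(np.uint8))
    for i in range(1,k):
        if s[i,4]>5:
            w=l==i; print("high",c[i].round(),s[i,4],np.median(P[w],0).round(3),P[w].min(0).round(3),P[w].max(0).round(3))
    x=cv2.resize(D["im"][v0:v1,u0:u1],None,fx=3.9,fy=3.9,interpolation=cv2.INTER_CUBIC); cv2.imwrite(f"pics/{n}z.png",x)
```

```text
top bed ((581.5248413085938, -1.1091156005859375), (141.5817108154297, 340.0714416503906), 11.069147109985352) (4151, 2) 0.029373050504642395
dark [328. 214.] 28 [ 0.617 -0.055  0.191] [ 0.614 -0.068  0.176] [ 0.62  -0.042  0.203]
dark [374. 232.] 26 [ 0.592 -0.168  0.113] [ 0.583 -0.172  0.101] [ 0.603 -0.164  0.119]
dark [365. 240.] 30 [ 0.565 -0.143  0.142] [ 0.552 -0.151  0.087] [ 0.585 -0.14   0.149]
dark [262. 252.] 58 [0.536 0.107 0.112] [0.526 0.099 0.098] [0.548 0.114 0.119]
dark [214. 270.] 181 [0.486 0.214 0.142] [ 0.264 -0.046  0.133] [0.501 0.247 1.492]
high [335. 204.] 463 [ 0.636 -0.067  0.201] [ 0.264 -0.112  0.19 ] [ 0.66  -0.032  1.492]
high [302. 234.] 298 [0.555 0.004 0.244] [ 0.544 -0.025  0.197] [0.572 0.032 0.256]
side bed ((580.6588745117188, -1.2794189453125), (142.88429260253906, 341.81341552734375), 11.08237075805664) (3099, 2) 0.028535318169117658
dark [260. 205.] 16 [0.478 0.218 0.138] [0.475 0.191 0.136] [0.483 0.233 0.141]
high [315. 213.] 349 [ 0.554 -0.005  0.23 ] [ 0.215 -0.832  0.191] [0.573 0.03  0.825]
high [359. 231.] 438 [ 0.636 -0.081  0.2  ] [ 0.215 -0.832  0.19 ] [ 0.658 -0.033  0.825]
```

View pics/topz.png

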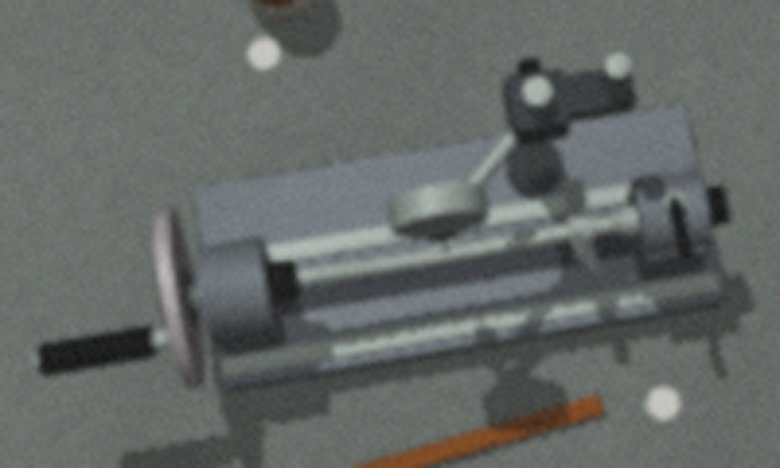

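View pics/sidez.png

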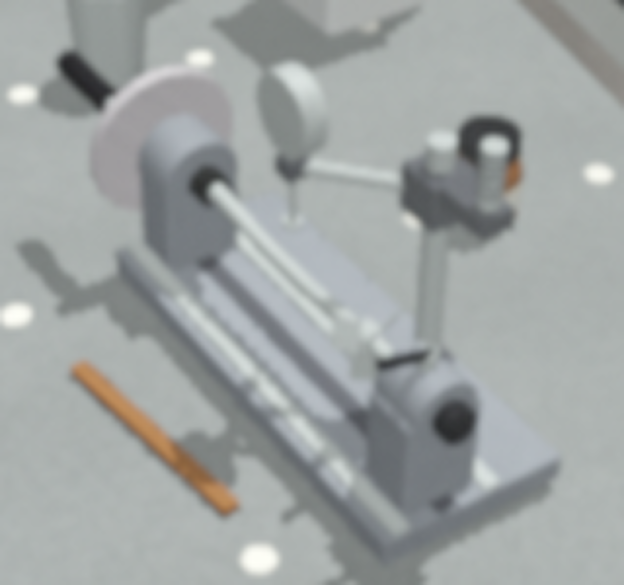

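Run:
```python
from h import *
a=np.radians(11.08); R=np.array([[np.cos(a),-np.sin(a)],[np.sin(a),np.cos(a)]]); c=np.array([.581,-.0012])
for n in("top","side"):
    D=np.load(n+"0.npz"); P=D["P"]; loc=np.concatenate([(P[...,:2]-c)@R,P[...,2:]],-1)
    L=lambda m:np.round(loc[m]*1000)
    x,y,z=loc[...,0],loc[...,1],loc[...,2]
    def s(name,m):
        q=loc[m]*1000
        if len(q): print(n,name,len(q),np.median(q,0).round(1),q.min(0).round(),q.max(0).round())
    near=(abs(x)<.12)&(abs(y)<.3)
    s("grip",near&(y<-.095)&(x>.03)&(z>.2)); s("col top",near&(y>-.095)&(y<-.05)&(x>.03)&(z>.205))
    s("bracket",near&(y<-.05)&(x>.03)&(z>.18)&(z<.212))
    s("handle",near&(y>.19)&(y<.26)&(z>.05)&(abs(x)<.1))
    s("wheel",near&(y>.15)&(y<.182)&(z>.03))
    s("dial",near&(abs(y)<.04)&(z>.17)&(x<.05))
    for yy in(-.09,-.06,-.03,.03,.06,.08): s(f"shaft{yy}",near&(abs(y-yy)<.006)&(z>.088)&(z<.125)&(abs(x)<.025))
    s("tail",near&(y<-.12)&(z>.13)&(z<.16)&(x<.04)); s("head",near&(y>.1)&(y<.16)&(z>.13)&(z<.16))
```

```text
top grip 91 [  38.6 -106.9  230.6] [  30. -119.  200.] [ 54. -96. 249.]
top col top 60 [ 41.2 -60.1 216.8] [ 32. -94. 206.] [ 51. -51. 225.]
top bracket 260 [ 40.2 -81.5 199.3] [  30. -119.  180.] [ 73. -50. 211.]
top handle 238 [-53.  225.9 141.4] [-61. 191. 127.] [-40. 259. 151.]
top wheel 569 [-27.3 173.9 122.4] [-78. 150.  30.] [ 68. 182. 165.]
top dial 369 [-22.8   4.9 237.4] [-31. -40. 177.] [ 29.  38. 256.]
top shaft-0.09 23 [-18.1 -88.6 107.8] [-23. -95. 101.] [  1. -84. 120.]
top shaft-0.06 20 [-20.4 -60.4 104.2] [-25. -66. 100.] [-14. -55. 111.]
top shaft-0.03 19 [-19.7 -31.  101. ] [-24. -36.  95.] [-14. -24. 110.]
top shaft0.03 20 [-20.7  29.5 100.9] [-25.  24.  94.] [-16.  35. 106.]
top shaft0.06 21 [-21.2  59.3 104.1] [-25.  54.  95.] [-14.  65. 109.]
top shaft0.08 19 [-21.4  79.9 106.2] [-25.  74.  96.] [-16.  86. 112.]
top tail 60 [ -32.7 -137.1  139.9] [ -56. -143.  130.] [ -14. -120.  149.]
top head 89 [-18.7 140.6 131.5] [-38. 123. 130.] [ -4. 160. 138.]
side grip 128 [  38.4 -110.6  224.9] [  33. -119.  201.] [ 49. -98. 245.]
side col top 55 [ 39.3 -62.5 215.7] [ 
[... 189 characters left out ...]
8 [-40.6 176.7 120.2] [-79. 150.  30.] [ 59. 182. 161.]
side dial 487 [-25.4  -0.5 219. ] [-31. -40. 170.] [ 27.  38. 252.]
side shaft-0.09 15 [-22.3 -90.1 104.4] [-25. -96. 100.] [-15. -85. 113.]
side shaft-0.06 4 [-19.4 -58.4 106.1] [-21. -62. 105.] [-19. -55. 107.]
side shaft-0.03 10 [-21.6 -29.4 101. ] [-24. -33.  98.] [-16. -24. 103.]
side shaft0.03 10 [-21.2  29.9  99.7] [-25.  26.  95.] [-18.  35. 103.]
side shaft0.06 14 [-21.2  60.2 101.2] [-25.  55.  95.] [-15.  66. 105.]
side shaft0.08 13 [-22.1  79.1 103. ] [-25.  76.  99.] [-16.  84. 105.]
side tail 63 [ -34.5 -137.1  138.1] [ -57. -141.  130.] [ -14. -130.  147.]
side head 20 [-22.5 142.3 131. ] [-29. 124. 130.] [-13. 160. 134.]
```

```bash
cat >> h.py <<'E'
a=np.radians(11.08); R=np.array([[np.cos(a),-np.sin(a)],[np.sin(a),np.cos(a)]]); c=np.array([.581,-.0012])
O=c+R@np.array([-.0205,0])
def tow(p): return O+R@np.array(p[:2])
def tol(P): return np.concatenate([(P[...,:2]-O)@R,P[...,2:]],-1)
E
python3 - <<'E'
from h import *
for n in("top","side"):
    D=np.load(n+"0.npz"); loc=tol(D["P"])*1000; x,y,z=np.moveaxis(loc,-1,0)
    def s(name,m):
        q=loc[m]
        if len(q): print(n,name,len(q),np.median(q,0).round(1),q.min(0).round(),q.max(0).round())
    s("grip",(abs(x-62)<20)&(abs(y+118)<20)&(z>215)&(z<260)); s("col",(abs(x-62)<20)&(abs(y+70)<16)&(z>210)&(z<235))
    s("colshaft",(abs(x-62)<15)&(abs(y+70)<15)&(z>60)&(z<150))
    v,u=np.mgrid[0:480,0:640]
    s("hand",(x>-60)&(x<-10)&(abs(y-222)<25)&(z>110)&(z<160))
    s("beaker",(y>190)&(y<420)&(abs(x)<150)&(z>85)&(z<100)); s("soap",(x<-60)&(x>-250)&(abs(y)<250)&(z>15)&(z<35))
    s("jar",(x>75)&(x<300)&(abs(y)<200)&(z>40)&(z<90))
print(tow((.062,-.118)),tow((-.034,.228)),tow((0,0)))
E
```

```text
top grip 60 [  60.6 -106.9  241.1] [  54. -116.  215.] [  70. -100.  249.]
top col 47 [ 62.9 -60.6 217. ] [ 54. -69. 210.] [ 71. -54. 225.]
top colshaft 33 [ 55.4 -60.7  92.1] [ 54. -67.  60.] [ 57. -56. 126.]
top hand 174 [-32.4 222.2 141.4] [-40. 198. 127.] [-21. 247. 149.]
top beaker 75 [ 75.8 398.2  93.2] [ 46. 386.  86.] [117. 420. 100.]
top soap 426 [-154.9  233.7   27.8] [-250. -242.   15.] [-100.  250.   35.]
top jar 383 [224.7  88.5  74. ] [ 77. -50.  40.] [256. 116.  84.]
side grip 91 [  59.4 -110.4  232. ] [  54. -116.  215.] [ 70. -98. 245.]
side col 38 [ 59.8 -62.6 216.6] [ 53. -67. 210.] [ 70. -54. 222.]
side colshaft 186 [ 58.4 -64.2 107.5] [ 53. -70.  60.] [ 72. -55. 150.]
side hand 88 [-34.5 219.7 140.4] [-41. 198. 127.] [-23. 246. 145.]
side beaker 71 [ 70.1 396.7  91.2] [ 48. 388.  85.] [118. 420.  98.]
side soap 279 [-157.4  232.4   26.8] [-201.  203.   15.] [-116.  250.   33.]
side jar 181 [233.1  88.4  73.7] [ 75. -73.  40.] [259. 118.  80.]
[ 0.6444036  -0.10902501] [0.48369898 0.21207626] [ 0.56088212 -0.00513968]
```

Run:
```python
from h import *
for n in("top","side"):
    D=np.load(n+"0.npz"); loc=tol(D["P"])*1000; im=D["im"]; x,y,z=np.moveaxis(loc,-1,0)
    def s(name,m):
        q=loc[m]
        if len(q): print(n,name,len(q),np.median(q,0).round(1),np.percentile(q,4,0).round(),np.percentile(q,96,0).round())
    s("dial",(abs(x)<30)&(abs(y-5)<60)&(z>195)&(z<265))
    s("hand",(x>-60)&(x<-10)&(y>165)&(y<290)&(z>125)&(z<160)&(im.max(-1)<60))
    s("wheelrim",(x>0)&(x<70)&(y>150)&(y<210)&(z>60)&(z<170))
    s("head",(abs(x)<25)&(y>100)&(y<170)&(z>125)&(z<150))
    s("tail",(abs(x)<25)&(y<-100)&(y>-180)&(z>137)&(z<155))
```

```text
top dial 299 [ -4.6   9.5 243.5] [-10. -16. 204.] [  8.  35. 253.]
top hand 213 [-31.5 230.3 141.8] [-39. 200. 135.] [-22. 262. 147.]
top wheelrim 213 [ 20.1 174.4 130.4] [  2. 152.  77.] [ 49. 183. 160.]
top head 226 [ -0.4 142.6 129.4] [-17. 124. 125.] [ 17. 162. 135.]
top tail 26 [ -12.6 -137.6  140.7] [ -24. -140.  137.] [  -1. -134.  145.]
side dial 344 [ -7.7   1.2 229.9] [-10. -17. 201.] [  7.  32. 250.]
side hand 60 [-36.5 229.  139.6] [-40. 202. 135.] [-32. 254. 144.]
side wheelrim 252 [ 26.7 177.2 129.3] [  2. 160.  95.] [ 54. 182. 158.]
side head 121 [ -2.2 143.4 128.2] [-16. 125. 125.] [ 16. 164. 132.]
side tail 17 [ -16.7 -136.   139. ] [ -24. -139.  137.] [  -3. -135.  142.]
```

{"fn": "drive_tool", "kwargs": {
  "plan": [
    {"travel": [40,-40,60],"twist": -7},
    {"travel": [40,-60,104],"twist": -14},
    {"travel": [60,-100,104],"twist": -21},
    {"travel": [80,-140,104],"twist": -28},
    {"travel": [100,-178,104],"twist": -35},
    {"travel": [118,-214,104],"twist": -42},
    {"travel": [136,-250,104],"twist": -49},
    {"travel": [156,-286,104],"twist": -53},
    {"travel": [176,-322,104],"twist": -53},
    {"travel": [196,-358,104],"twist": -53},
    {"travel": [216,-394,104],"twist": -53},
    {"travel": [236,-430,104],"twist": -53},
    {"travel": [256,-466,104],"twist": -53},
    {"travel": [276,-502,104],"twist": -53},
    {"travel": [296,-538,104],"twist": -53},
    {"travel": [300,-560,104],"twist": -53},
    {"travel": [300,-560,104],"twist": -53},
    {"travel": [300,-560,104],"twist": -53},
    {"travel": [300,-560,104],"twist": -53},
    {"travel": [300,-560,104],"twist": -53}
  ],
  "fingers": 60,
  "force": 8
}}

```text
t: 1.77
eef_pos: [0.5742, 0.0031, 0.3304]
eef_rot: [0.636, 0.772, 0.0, -0.001]
ft_force: [-0.3, 0.9, -0.8]
grip_width: 0.0601
finger_force: 0.0
```

```bash
cat >> h.py <<'E'
from scipy.spatial.transform import Rotation as Ro
O=O+R@np.array([0,.009])
def wrist(name=None):
    o=r.observe(); d,f=cam("wrist"); T=np.eye(4); T[:3,:3]=Ro.from_quat(o["eef_rot"]).as_matrix(); T[:3,3]=o["eef_pos"]
    if name: cv2.imwrite(f"pics/{name}.png",d["image"])
    return o,d,tol(pts(d,f,T@np.array(d["T_tool_cam"])))*1000
E
python3 - <<'E'
from h import *
o,d,L=wrist("w1"); print(np.round(d["T_tool_cam"],3).tolist(),d["fovy"])
y=Ro.from_quat(o["eef_rot"]).as_matrix()[:2,1]; print("yaw y",np.degrees(np.arctan2(y[1],y[0])),o["eef_pos"],o["ft_force"],o["t"])
np.savez("w1.npz",L=L,im=d["image"])
x,y,z=np.moveaxis(L,-1,0)
def s(name,m):
    q=L[m]
    if len(q): print(name,len(q),np.median(q,0).round(1),np.percentile(q,4,0).round(1),np.percentile(q,96,0).round(1))
s("griptop",(abs(x-62)<15)&(abs(y+118)<15)&(z>225)&(z<260)); s("col",(abs(x-62)<20)&(abs(y+70)<16)&(z>212)&(z<235))
s("brk",(abs(x-62)<20)&(y<-50)&(z<212)&(z>180));s("bed",(z>24)&(z<34)&(x>-60)&(x<100)&(abs(y)<160))
for yy in range(-100,110,20): s(f"shaft{yy}",(abs(y-yy)<8)&(abs(x)<12)&(z>92)&(z<125))
E
```

```text
[[0.0, -0.963, -0.268, 0.073], [1.0, 0.0, -0.0, -0.0], [0.0, -0.268, 0.963, -0.159], [0.0, 0.0, 0.0, 1.0]] 61.58876835206636
yaw y 11.031585862240105 [0.57415036 0.00309142 0.33037269] [-0.28175562  0.87783351 -0.80467994] 1.7667
griptop 541 [  61.3 -108.8  239.3] [  54.8 -114.6  225.8] [  68.9 -106.1  244.1]
col 296 [ 59.7 -63.  218.7] [ 54.  -69.3 212.9] [ 64.9 -57.7 220. ]
brk 1083 [ 52.9 -61.5 199.4] [  44.3 -120.5  189.5] [ 68.5 -50.8 210.4]
bed 22019 [33.9 40.2 29.2] [ -46.1 -127.    27.4] [ 85.1 147.1  32.3]
shaft-100 160 [   0.6 -101.2  105.9] [  -5.7 -107.7  102. ] [  5.8 -94.4 107.9]
shaft-80 365 [  0.9 -79.3 108.6] [-10.3 -87.4  99.2] [ 11.  -73.1 115.2]
shaft-60 2 [  5.4 -67.5 102.3] [  5.  -67.5 101.1] [  5.9 -67.4 103.6]
shaft20 164 [  0.2  22.  100.9] [-6.2 16.1 97. ] [  5.4  27.7 102.8]
shaft40 219 [ -0.   40.1 101.7] [-5.9 32.6 97.8] [  5.5  47.5 103.5]
shaft60 230 [  0.2  60.3 103.3] [-5.5 52.2 99.5] [  5.6  67.5 105.5]
shaft80 227 [ -0.4  80.7 105.1] [ -5.2  72.8 101.9] [  5.   87.6 107.1]
shaft100 417 [1.000e-01 1.015e+02 1.099e+02] [-10.7  93.6 104. ] [ 10.6 107.4 114.2]
```

View pics/w1.png

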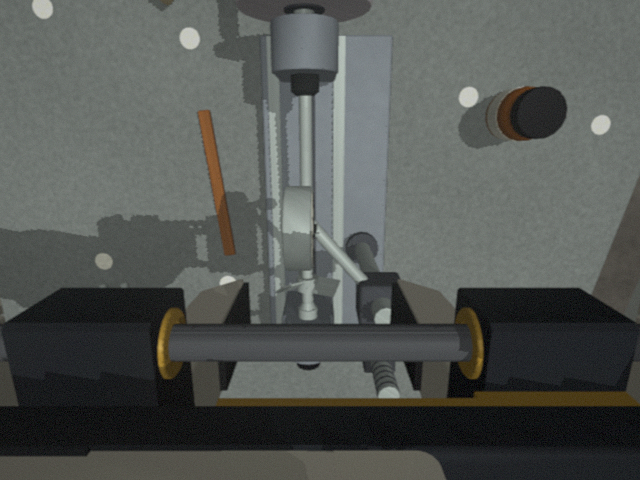

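The wrist view shows the shaft straight from above at column 307, with its middle about 5 mm low, so the bend is now straight down. That means turning the crank about 180°. The grip's top is near (388,390), giving a slide of about 4.5 mm. Next I'll go over the grip.

{"fn": "drive_tool", "kwargs": {
  "plan": [
    {"travel": [20,-30,0],"twist": 0},
    {"travel": [40,-60,0],"twist": 0},
    {"travel": [60,-90,0],"twist": 0},
    {"travel": [68.5,-103,-20],"twist": 0},
    {"travel": [68.5,-103,-45],"twist": 0},
    {"travel": [68.5,-103,-70],"twist": 0},
    {"travel": [68.5,-103,-70],"twist": 0},
    {"travel": [68.5,-103,-70],"twist": 0},
    {"travel": [68.5,-103,-70],"twist": 0}
  ]
}}

```text
t: 2.57
eef_pos: [0.6437, -0.1003, 0.2623]
eef_rot: [0.636, 0.772, 0.001, 0.001]
ft_force: [-0.1, -0.5, 0.5]
grip_width: 0.0598
finger_force: 0.0
```

Run:
```python
from h import *
o,d,L=wrist("w2")
print(o["eef_pos"],tol(o["eef_pos"]),o["ft_force"])
y=Ro.from_quat(o["eef_rot"]).as_matrix()[:2,1]; print(np.degrees(np.arctan2(y[1],y[0])))
x,y,z=np.moveaxis(L,-1,0)
def s(name,m):
    q=L[m]
    if len(q): print(name,len(q),np.median(q,0).round(1),np.percentile(q,4,0).round(1),np.percentile(q,96,0).round(1))
s("griptop",(abs(x-62)<15)&(abs(y+118)<15)&(z>225)&(z<260)); s("col",(abs(x-62)<20)&(abs(y+70)<16)&(z>212)&(z<235))
```

```text
[ 0.64368056 -0.10033657  0.26227586] [ 0.06296018 -0.11833456  0.26227586] [-0.07479248 -0.46761047  0.52633121]
11.041387978719957
griptop 1145 [  62.7 -111.3  242.8] [  55.7 -119.8  226.6] [  69.4 -106.3  244.2]
col 995 [ 62.3 -66.  218.9] [ 55.3 -73.4 217.6] [ 69.7 -58.4 220. ]
```

View pics/w2.png

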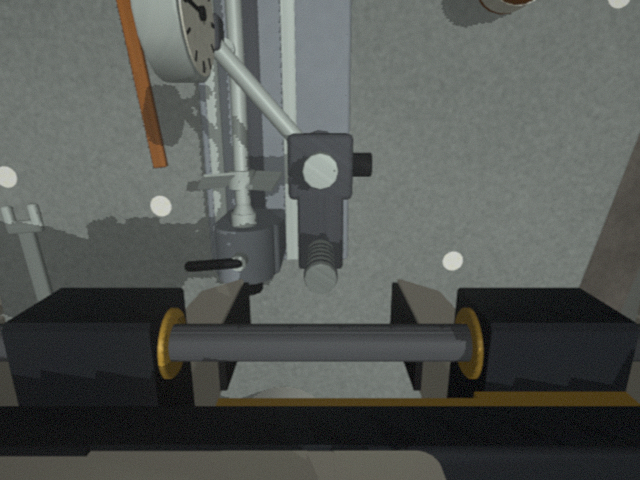

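The grip's top is at (320,275), centred between the fingers. It sits about 4 mm closer to the column than assumed, so I'll correct for that, descend and close.

{"fn": "drive_tool", "kwargs": {
  "plan": [
    {"travel": [-1.2,3.8,-10],"twist": 0},
    {"travel": [-1.2,3.8,-25],"twist": 0},
    {"travel": [-1.2,3.8,-40],"twist": 0},
    {"travel": [-1.2,3.8,-53],"twist": 0},
    {"travel": [-1.2,3.8,-53],"twist": 0},
    {"travel": [-1.2,3.8,-53],"twist": 0}
  ],
  "fingers": 45
}}

```text
t: 3.12
eef_pos: [0.6418, -0.0972, 0.2079]
eef_rot: [0.636, 0.771, -0.0, -0.0]
ft_force: [0.3, -0.6, 0.2]
grip_width: 0.045
finger_force: 0.0
```

{"fn": "drive_tool", "kwargs": {
  "plan": [
    {"travel": [0,0,0],"twist": 0},
    {"travel": [0,0,0],"twist": 0},
    {"travel": [0,0,0],"twist": 0},
    {"travel": [0,0,0],"twist": 0},
    {"travel": [0,0,0],"twist": 0},
    {"travel": [0,0,0],"twist": 0},
    {"travel": [0,0,0],"twist": 0},
    {"travel": [0,0,0],"twist": 0}
  ],
  "fingers": 5,
  "force": 8
}}

```text
t: 3.78
eef_pos: [0.6433, -0.0976, 0.2083]
eef_rot: [0.636, 0.771, 0.001, 0.001]
ft_force: [6.0, 0.3, -1.1]
grip_width: 0.0157
finger_force: 8.0
```

{"fn": "drive_tool", "kwargs": {
  "plan": [
    {"travel": [0.5,0.1,0],"twist": 0},
    {"travel": [0.5,0.1,0],"twist": 0},
    {"travel": [0.5,0.1,0],"twist": 0}
  ]
}}

```text
t: 4.03
eef_pos: [0.6433, -0.0976, 0.2082]
eef_rot: [0.636, 0.771, 0.001, 0.001]
ft_force: [5.8, 0.8, 1.4]
grip_width: 0.0154
finger_force: 8.0
```

{"fn": "drive_tool", "kwargs": {
  "plan": [
    {"travel": [1,0.2,0],"twist": 0},
    {"travel": [1,0.2,0],"twist": 0},
    {"travel": [1,0.2,0],"twist": 0}
  ]
}}

```text
t: 4.28
eef_pos: [0.6433, -0.0975, 0.2079]
eef_rot: [0.637, 0.771, 0.0, 0.0]
ft_force: [0.8, 0.4, 3.6]
grip_width: 0.0161
finger_force: 8.0
```

{"fn": "drive_tool", "kwargs": {
  "plan": [
    {"travel": [0,0,0],"twist": 0},
    {"travel": [0,0,-2],"twist": 0},
    {"travel": [0,0,-5],"twist": 0},
    {"travel": [0,0,-8],"twist": 0},
    {"travel": [0,0,-12],"twist": 0},
    {"travel": [0,0,-16],"twist": 0},
    {"travel": [0,0,-20],"twist": 0},
    {"travel": [0,0,-20],"twist": 0}
  ],
  "force": 14
}}

```text
t: 4.95
eef_pos: [0.6432, -0.0975, 0.1865]
eef_rot: [0.637, 0.771, -0.0, -0.0]
ft_force: [4.9, -1.3, -5.8]
grip_width: 0.0156
finger_force: 14.0
```

{"fn": "drive_tool", "kwargs": {
  "plan": [
    {"travel": [0.7,0.1,-3],"twist": 0},
    {"travel": [0.7,0.1,-7],"twist": 0},
    {"travel": [0.7,0.1,-11],"twist": 0},
    {"travel": [0.7,0.1,-15],"twist": 0},
    {"travel": [0.7,0.1,-18],"twist": 0},
    {"travel": [0.7,0.1,-18],"twist": 0}
  ]
}}

```text
t: 5.45
eef_pos: [0.6434, -0.0975, 0.1687]
eef_rot: [0.637, 0.771, -0.001, -0.001]
ft_force: [-0.9, -2.2, -4.9]
grip_width: 0.0157
finger_force: 14.0
```

```bash
cat >> h.py <<'E'
def s(L,name,m):
    q=L[m]
    if len(q): print(name,len(q),np.median(q,0).round(1),np.percentile(q,4,0).round(1),np.percentile(q,96,0).round(1))
def both():
    for n in("top","side"):
        d,f=cam(n); L=tol(pts(d,f,np.array(d["cam_to_world"])))*1000; yield n,d["image"],L
E
python3 - <<'E'
from h import *
print(r.observe()["ft_force"])
for n,im,L in both():
    x,y,z=np.moveaxis(L,-1,0)
    s(L,n+" dial",(abs(x)<30)&(abs(y)<50)&(z>135)&(z<265)); s(L,n+" bed",(z>20)&(z<36)&(x>-60)&(x<100)&(abs(y)<170))
    D=np.load(n+"0.npz"); L0=tol(D["P"])*1000; x,y,z=np.moveaxis(L0,-1,0)
    s(L0,n+"0 dial",(abs(x)<30)&(abs(y)<50)&(z>135)&(z<265)); s(L0,n+"0 bed",(z>20)&(z<36)&(x>-60)&(x<100)&(abs(y)<170))
E
```

```text
[-0.89526626 -2.22444021 -4.86005486]
top bed 1084 [52.1 95.1 29.4] [ -46.9 -157.6   23. ] [ 87.1 155.6  34.7]
top0 dial 347 [ -3.8  -1.1 239.3] [ -9.5 -28.5 177.3] [ 25.1  25.5 253.1]
top0 bed 4409 [ 6.9  7.3 29.4] [ -46.6 -151.5   23.6] [ 85.6 141.1  34.7]
side dial 432 [ -6.6  -8.2 182.1] [ -9.7 -27.5 140. ] [ 21.9  22.3 210.4]
side bed 2893 [-5.2 -1.6 28.7] [ -48.  -164.4   24.6] [ 84.1 129.5  32.4]
side0 dial 489 [ -4.9  -6.5 219. ] [ -9.8 -26.9 147.4] [ 23.7  20.9 249.8]
side0 bed 2933 [-3.7 -0.  28.7] [ -47.9 -164.4   25. ] [ 85.3 134.9  32.6]
```

{"fn": "drive_tool", "kwargs": {
  "plan": [
    {"travel": [0,0,-3],"twist": 0},
    {"travel": [0,0,-6],"twist": 0},
    {"travel": [0,0,-8],"twist": 0},
    {"travel": [0,0,-9],"twist": 0},
    {"travel": [0,0,-9],"twist": 0},
    {"travel": [0,0,-9],"twist": 0}
  ]
}}

```text
t: 6.05
eef_pos: [0.6434, -0.0976, 0.1607]
eef_rot: [0.637, 0.771, -0.0, -0.0]
ft_force: [-5.3, -2.0, 3.0]
grip_width: 0.0155
finger_force: 14.0
```

Run:
```python
from h import *
print(r.observe()["ft_force"])
o,d,L=wrist("w3"); np.savez("w3.npz",L=L,im=d["image"])
x,y,z=np.moveaxis(L,-1,0); s(L,"col",(abs(x-62)<20)&(abs(y+70)<16)&(z>212)&(z<235)); s(L,"brkttop",(abs(x-62)<8)&(y>-115)&(y<-60)&(z>140)&(z<180)); s(L,"grip",(abs(x-62)<12)&(abs(y+115)<15)&(z>182)&(z<205))
for n,im,L in both():
    x,y,z=np.moveaxis(L,-1,0)
    s(L,n+" dial",(abs(x)<30)&(abs(y)<50)&(z>135)&(z<265))
    if n=="side":
        for zz in range(100,150,4): s(L,f"rod{zz}",(abs(x)<12)&(abs(y)<15)&(abs(z-zz)<2))
        cv2.imwrite("pics/s3.png",cv2.resize(im[190:300,260:400],None,fx=5,fy=5,interpolation=cv2.INTER_CUBIC))
```

```text
[-5.34335202 -2.02344457  2.96360036]
col 4110 [ 62.7 -66.3 218.9] [ 51.1 -78.4 217.2] [ 73.2 -58.2 233.9]
brkttop 2088 [  61.7 -106.2  153.1] [  54.6 -110.3  151. ] [ 69.4 -95.  178.6]
grip 1293 [  61.7 -106.1  190.3] [  50.7 -120.3  183.1] [  73.3 -103.2  200.6]
side dial 387 [ -7.1  -8.2 177.2] [ -9.8 -26.1 136.7] [ 19.7  23.4 202.1]
rod100 21 [ -1.4  -6.8 100.3] [ -5.  -13.   98.3] [  4.9   6.4 101.8]
rod104 13 [  1.2   1.2 104.4] [ -5.2  -2.4 102.6] [  6.3   9.8 105.6]
rod108 3 [ -1.5  -2.5 106.7] [ -3.5  -3.7 106.5] [ -1.5   0.6 109.6]
rod112 3 [ -0.5  -0.5 112.4] [ -1.   -2.  111.5] [  0.5   1.5 113.2]
rod116 2 [  0.3   1.4 115.3] [ -1.2   1.3 114.6] [  1.8   1.6 115.9]
rod120 2 [ -1.   -0.5 120.3] [ -1.9  -1.2 120.2] [-1.000e-01  2.000e-01  1.204e+02]
rod124 2 [  6.3  -3.1 125.4] [  5.4  -3.9 125.3] [  7.2  -2.4 125.5]
rod128 7 [ -7.2  -3.4 129.3] [ -8.2  -5.9 128. ] [ -0.5   8.6 129.8]
rod132 14 [ -3.2  -4.9 133. ] [ -8.8 -11.2 130.2] [  9.8  10.  134. ]
rod136 19 [  1.1  -5.2 136.5] [ -7.8 -13.1 134.5] [ 10.3   7.5 137.8]
rod140 19 [ -4.   -4.4 139.3] [ -8.3 -10.4 138.2] [ 11.2   9.7 141.4]
rod148 3 [ -8.1   5.7 148.5] [ -8.8  -4.5 147.6] [ -7.7  13.6 148.8]
```

View pics/s3.png

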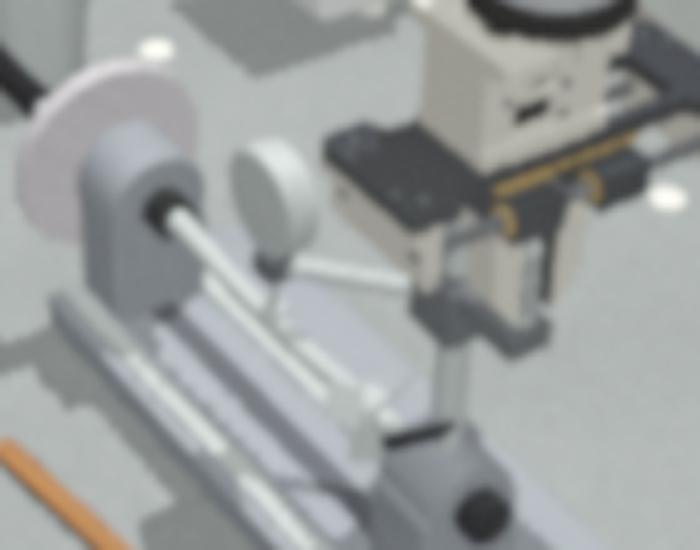

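The side view shows the foot on the shaft at about (272,310) and the gauge lowered, with the plunger in about 13 mm. I'll lower it 1 mm more, relax the side load and release.

{"fn": "drive_tool", "kwargs": {
  "plan": [
    {"travel": [-0.9,-0.1,-0.5],"twist": 0},
    {"travel": [-0.9,-0.1,-1.2],"twist": 0},
    {"travel": [-0.9,-0.1,-1.2],"twist": 0},
    {"travel": [-0.9,-0.1,-1.2],"twist": 0}
  ]
}}

```text
t: 6.53
eef_pos: [0.6434, -0.0975, 0.1599]
eef_rot: [0.637, 0.771, 0.0, 0.0]
ft_force: [-3.3, -0.7, 4.7]
grip_width: 0.0158
finger_force: 14.0
```

{"fn": "drive_tool", "kwargs": {
  "plan": [
    {"travel": [0,0,0],"twist": 0},
    {"travel": [0,0,0],"twist": 0},
    {"travel": [0,0,0],"twist": 0},
    {"travel": [0,0,0],"twist": 0}
  ],
  "fingers": 45
}}

```text
t: 6.87
eef_pos: [0.6434, -0.097, 0.1593]
eef_rot: [0.636, 0.771, 0.0, -0.0]
ft_force: [-0.1, -0.0, -0.1]
grip_width: 0.0379
finger_force: 0.0
```

{"fn": "drive_tool", "kwargs": {
  "plan": [
    {"travel": [0,0,10],"twist": 0},
    {"travel": [0,0,30],"twist": 0},
    {"travel": [0,0,60],"twist": 0},
    {"travel": [0,0,90],"twist": 0},
    {"travel": [0,0,120],"twist": 0},
    {"travel": [0,0,140],"twist": 0},
    {"travel": [0,0,140],"twist": 0},
    {"travel": [0,0,140],"twist": 0}
  ]
}}

```text
t: 7.53
eef_pos: [0.6438, -0.0977, 0.3014]
eef_rot: [0.637, 0.771, 0.001, 0.001]
ft_force: [-0.4, 0.7, 0.1]
grip_width: 0.0452
finger_force: 0.0
```

Run:
```python
from h import *
o,d,L=wrist("w4"); print(o["t"],o["eef_pos"],tol(o["eef_pos"]),o["ft_force"]); np.savez("w4.npz",L=L,im=d["image"])
x,y,z=np.moveaxis(L,-1,0); s(L,"col",(abs(x-62)<14)&(abs(y+66)<16)&(z>212)&(z<225)); s(L,"brkttop",(abs(x-62)<8)&(y>-115)&(y<-60)&(z>140)&(z<180)); s(L,"grip",(abs(x-62)<12)&(abs(y+115)<15)&(z>182)&(z<205))
for n,im,L in both():
    x,y,z=np.moveaxis(L,-1,0)
    s(L,n+" dial",(abs(x)<30)&(abs(y)<50)&(z>135)&(z<265)); s(L,n+" bed",(z>20)&(z<36)&(x>-60)&(x<100)&(abs(y)<170))
    s(L,n+" hand",(x>-60)&(x<-10)&(y>165)&(y<290)&(z>125)&(z<160)&(im.max(-1)<60))
    s(L,n+" griptop",(abs(x-62)<10)&(abs(y+115)<10)&(z>185)&(z<210))
```

```text
7.5333 [ 0.64384606 -0.09765627  0.30141801] [ 0.06363769 -0.11573602  0.30141801] [-0.35154853  0.71444384  0.09334159]
col 701 [ 62.5 -65.9 218.8] [ 55.3 -73.6 217.5] [ 69.7 -58.7 220. ]
brkttop 825 [ 62.2 -98.3 151.3] [  54.6 -109.7  149.9] [ 69.3 -83.7 175.8]
grip 500 [  62.3 -112.6  194.8] [  55.5 -120.2  183.5] [  69.2 -106.6  196.1]
top bed 1246 [51.4 99.2 29.3] [ -46.4 -160.9   23.2] [ 87.3 154.5  34.8]
top hand 196 [-31.4 221.7 141.8] [-38.6 191.4 135.8] [-22.7 251.4 147.1]
side dial 374 [ -7.1  -7.5 178.2] [-10.  -26.2 136.8] [ 15.3  21.3 201.4]
side bed 2850 [-5.6 -3.4 28.7] [ -48.2 -164.3   24.7] [ 83.9 129.5  32.6]
side hand 55 [-37.1 218.7 140.5] [-40.2 191.8 134.9] [-31.8 244.5 144. ]
side griptop 40 [  61.2 -118.6  192.7] [  55.5 -122.4  186.6] [  69.2 -110.5  196.2]
```

{"fn": "drive_tool", "kwargs": {
  "plan": [
    {"travel": [-16,32,0],"twist": 0},
    {"travel": [-32,64,0],"twist": 0},
    {"travel": [-48,96,0],"twist": 0},
    {"travel": [-64,128,0],"twist": 0},
    {"travel": [-80,160,0],"twist": 0},
    {"travel": [-96,192,0],"twist": 0},
    {"travel": [-112,224,0],"twist": 0},
    {"travel": [-128,256,0],"twist": 0},
    {"travel": [-144,288,0],"twist": 0},
    {"travel": [-160,320,-20],"twist": 0},
    {"travel": [-160,320,-60],"twist": 0},
    {"travel": [-160,320,-110],"twist": 0},
    {"travel": [-160,320,-110],"twist": 0},
    {"travel": [-160,320,-110],"twist": 0},
    {"travel": [-160,320,-110],"twist": 0}
  ],
  "fingers": 50
}}

```text
t: 8.93
eef_pos: [0.4836, 0.2221, 0.1902]
eef_rot: [0.637, 0.771, -0.0, 0.0]
ft_force: [0.8, 0.5, 0.6]
grip_width: 0.0501
finger_force: 0.0
```

Run:
```python
from h import *
o,d,L=wrist("w5"); print(o["t"],o["eef_pos"],tol(o["eef_pos"]),o["ft_force"]); np.savez("w5.npz",L=L,im=d["image"])
x,y,z=np.moveaxis(L,-1,0); im=d["image"]
s(L,"handle",(abs(x+32)<20)&(y>183)&(y<270)&(z>115)&(z<155)); s(L,"handtop",(abs(x+32)<20)&(y>195)&(y<270)&(z>140)&(z<155))
s(L,"rim",(abs(x)<70)&(y>150)&(y<185)&(z>60)&(z<170))
```

```text
8.9333 [0.48364167 0.22206153 0.19022009] [-0.03213728  0.22881016  0.19022009] [0.76975166 0.49248601 0.63855122]
handle 4198 [-30.8 231.8 141.9] [-39.8 197.8 136.3] [-22.1 261.7 144.1]
handtop 3115 [-30.8 230.2 142.5] [-37.8 198.1 140.4] [-24.2 259.  144.2]
rim 2800 [-11.6 178.3 112.1] [-52.5 170.1  65.2] [  5.3 184.8 158.8]
```

View pics/w5.png

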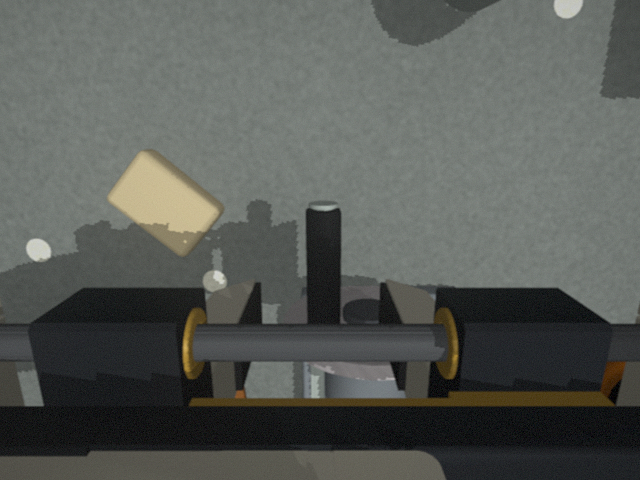

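The handle lies at columns 306–340, centred between the fingers with its outer end at row 205. I'll descend and grip.

{"fn": "drive_tool", "kwargs": {
  "plan": [
    {"travel": [0.8,2.7,-20],"twist": 0},
    {"travel": [0.8,2.7,-40],"twist": 0},
    {"travel": [0.8,2.7,-60],"twist": 0},
    {"travel": [0.8,2.7,-72],"twist": 0},
    {"travel": [0.8,2.7,-76],"twist": 0},
    {"travel": [0.8,2.7,-76],"twist": 0},
    {"travel": [0.8,2.7,-76],"twist": 0}
  ]
}}

```text
t: 9.57
eef_pos: [0.4853, 0.2256, 0.1152]
eef_rot: [0.637, 0.771, 0.001, 0.0]
ft_force: [-0.3, -0.4, 0.4]
grip_width: 0.05
finger_force: 0.0
```

{"fn": "drive_tool", "kwargs": {
  "plan": [
    {"travel": [0,0,0],"twist": 0},
    {"travel": [0,0,0],"twist": 0},
    {"travel": [0,0,0],"twist": 0},
    {"travel": [0,0,0],"twist": 0},
    {"travel": [0,0,0],"twist": 0},
    {"travel": [0,0,0],"twist": 0},
    {"travel": [0,0,0],"twist": 0},
    {"travel": [0,0,0],"twist": 0}
  ],
  "fingers": 10,
  "force": 8
}}

```text
t: 10.23
eef_pos: [0.4842, 0.2254, 0.1137]
eef_rot: [0.636, 0.771, 0.0, 0.0]
ft_force: [0.6, 0.9, 1.2]
grip_width: 0.02
finger_force: 8.0
```

Run:
```python
import numpy as np
t0=np.radians(-43)
for d in range(5,186,5):
    t=t0+np.radians(d); dx=45*(np.sin(t)-np.sin(t0)); print(d,[round(dx*.9814,1),round(dx*.1922,1),round(45*(np.cos(t)-np.cos(t0)),1)])
```

```text
5 [np.float64(2.9), np.float64(0.6), np.float64(2.5)]
10 [np.float64(6.1), np.float64(1.2), np.float64(4.8)]
15 [np.float64(9.4), np.float64(1.8), np.float64(6.8)]
20 [np.float64(12.9), np.float64(2.5), np.float64(8.5)]
25 [np.float64(16.5), np.float64(3.2), np.float64(9.9)]
30 [np.float64(20.2), np.float64(4.0), np.float64(10.9)]
35 [np.float64(24.0), np.float64(4.7), np.float64(11.7)]
40 [np.float64(27.8), np.float64(5.4), np.float64(12.0)]
45 [np.float64(31.7), np.float64(6.2), np.float64(12.1)]
50 [np.float64(35.5), np.float64(7.0), np.float64(11.8)]
55 [np.float64(39.3), np.float64(7.7), np.float64(11.1)]
60 [np.float64(43.0), np.float64(8.4), np.float64(10.1)]
65 [np.float64(46.7), np.float64(9.1), np.float64(8.8)]
70 [np.float64(50.2), np.float64(9.8), np.float64(7.2)]
75 [np.float64(53.5), np.float64(10.5), np.float64(5.3)]
80 [np.float64(56.7), np.float64(11.1), np.float64(3.0)]
85 [np.float64(59.7), np.float64(11.7), np.float64(0.5)]
90 [np.float64(62.4), np.float64(12.2), np.float64(-2.2)]
95 [np.float64(64.9), np.float64(12.7), np.float64(-5.2)]
100 [np.float64(67.2), np.
[... 352 characters left out ...]
2), np.float64(14.5), np.float64(-30.6)]
135 [np.float64(74.3), np.float64(14.5), np.float64(-34.5)]
140 [np.float64(74.0), np.float64(14.5), np.float64(-38.4)]
145 [np.float64(73.3), np.float64(14.4), np.float64(-42.3)]
150 [np.float64(72.4), np.float64(14.2), np.float64(-46.1)]
155 [np.float64(71.1), np.float64(13.9), np.float64(-49.8)]
160 [np.float64(69.5), np.float64(13.6), np.float64(-53.3)]
165 [np.float64(67.6), np.float64(13.2), np.float64(-56.8)]
170 [np.float64(65.4), np.float64(12.8), np.float64(-60.0)]
175 [np.float64(62.9), np.float64(12.3), np.float64(-63.0)]
180 [np.float64(60.2), np.float64(11.8), np.float64(-65.8)]
185 [np.float64(57.3), np.float64(11.2), np.float64(-68.4)]
```

First 45°, checking the forces.

{"fn": "drive_tool", "kwargs": {
  "plan": [
    {"travel": [1.4,0.3,1.3],"twist": 0},
    {"travel": [2.9,0.6,2.5],"twist": 0},
    {"travel": [6.1,1.2,4.8],"twist": 0},
    {"travel": [9.4,1.8,6.8],"twist": 0},
    {"travel": [12.9,2.5,8.5],"twist": 0},
    {"travel": [16.5,3.2,9.9],"twist": 0},
    {"travel": [20.2,4.0,10.9],"twist": 0},
    {"travel": [24.0,4.7,11.7],"twist": 0},
    {"travel": [27.8,5.4,12.0],"twist": 0},
    {"travel": [31.7,6.2,12.1],"twist": 0},
    {"travel": [31.7,6.2,12.1],"twist": 0}
  ]
}}

```text
t: 11.15
eef_pos: [0.5176, 0.232, 0.1264]
eef_rot: [0.637, 0.771, 0.001, 0.001]
ft_force: [1.5, 0.9, 4.5]
grip_width: 0.0195
finger_force: 8.0
```

```bash
cat >> h.py <<'E'
def bow():
    for n,im,L in both():
        x,y,z=np.moveaxis(L,-1,0)
        s(L,n+" dial",(abs(x)<30)&(abs(y)<50)&(z>150)&(z<265))
        for yy in(-90,-30,-20,20,30,40,90): s(L,f"{n} shaft{yy}",(abs(y-yy)<8)&(abs(x)<13)&(z>90)&(z<120))
        s(L,n+" bed",(z>20)&(z<36)&(x>-60)&(x<100)&(abs(y)<170))
E
python3 - <<'E'
from h import *
o=r.observe(); print(tol(o["eef_pos"]),o["ft_force"])
bow()
E
```

```text
[0.00313033 0.23204815 0.12636976] [1.4854803  0.85904639 4.52428258]
top dial 277 [ -4.5   0.7 193.7] [ -9.5 -24.7 158.9] [  8.2  25.8 204.5]
top shaft-90 44 [ -1.6 -89.  108.7] [-11.2 -97.3  95.4] [ 12.3 -83.  115.4]
top shaft-30 31 [ -3.4 -29.9 103.7] [ -7.8 -37.3  98.4] [  1.9 -22.8 108.2]
top shaft-20 30 [ -4.1 -20.6 103.5] [ -7.7 -27.5  96.9] [  1.4 -13.7 107.4]
top shaft20 30 [ -3.7  20.9 101.5] [-8.8 13.4 97. ] [  2.3  27.5 106.2]
top shaft30 29 [ -3.6  29.2 103.2] [-8.5 23.1 97.2] [  2.3  36.5 110. ]
top shaft40 30 [ -3.6  40.8 103.5] [-8.2 33.3 99.6] [  2.5  47.4 110.9]
top shaft90 37 [ -0.9  92.1 105.7] [ -8.5  82.6 100.2] [  6.7  97.4 116.4]
top bed 4348 [ 7.3  8.9 29.4] [ -46.7 -151.5   23.7] [ 85.1 140.6  34.7]
side dial 323 [ -7.8  -7.5 181.9] [-10.1 -26.2 154.2] [  7.2  24.1 202. ]
side shaft-90 65 [ -4.2 -88.7 105.1] [-12.2 -95.8  91.6] [  8.5 -82.4 116.9]
side shaft-30 25 [ -5.  -29.9 101. ] [ -8.3 -36.6  96.2] [  0.9 -22.6 104.8]
side shaft-20 27 [ -5.  -20.6 102. ] [ -9.4 -27.3  98.3] [  1.4 -12.4 105.7]
side shaft20 19 [ -5.9  19.7 102.1] [-8.9 13.6 96.9] [ -2.1  26.6 104.2]
side shaft30 19 [ -5.3  30.  101.7] [-8.4 24.1 97. ] [  1.6  37.  104.1]
side shaft40 23 [ -4.3  40.4 101.2] [-8.5 34.  96.7] [  2.1  47.7 104.9]
side shaft90 29 [ -1.4  92.5 104.5] [-6.4 82.6 96.2] [  9.3  97.8 110.2]
side bed 2808 [-6.5 -2.7 28.7] [ -48.2 -164.9   24.6] [ 84.3 131.2  32.6]
```

{"fn": "drive_tool", "kwargs": {
  "plan": [
    {"travel": [1.8,0.4,0.6],"twist": 0},
    {"travel": [3.8,0.8,0.5],"twist": 0},
    {"travel": [7.6,1.5,-0.2],"twist": 0},
    {"travel": [11.3,2.2,-1.2],"twist": 0},
    {"travel": [15,2.9,-2.5],"twist": 0},
    {"travel": [18.5,3.6,-4.1],"twist": 0},
    {"travel": [21.8,4.3,-6.0],"twist": 0},
    {"travel": [25,4.9,-8.3],"twist": 0},
    {"travel": [28,5.5,-10.8],"twist": 0},
    {"travel": [30.7,6,-13.5],"twist": 0},
    {"travel": [30.7,6,-13.5],"twist": 0}
  ]
}}

```text
t: 12.17
eef_pos: [0.5475, 0.2379, 0.1119]
eef_rot: [0.636, 0.771, 0.001, 0.0]
ft_force: [3.1, 3.7, 1.1]
grip_width: 0.0196
finger_force: 8.0
```

Run:
```python
from h import *
o=r.observe(); print(tol(o["eef_pos"]),o["ft_force"])
bow()
```

```text
[0.03361643 0.23206745 0.1118538 ] [3.13792533 3.74458489 1.06142963]
top dial 277 [ -4.5   0.8 194.5] [ -9.6 -24.7 159. ] [  7.9  25.8 205.3]
top shaft-90 59 [ -0.9 -88.9 110.6] [-10.7 -97.2  98.4] [ 11.5 -82.7 118.2]
top shaft-30 30 [ -3.5 -30.  106.4] [ -9.5 -37.   99.9] [  1.3 -22.7 110.6]
top shaft-20 30 [ -4.5 -19.9 106.2] [ -9.1 -26.9 101.3] [  1.4 -12.6 110.4]
top shaft20 30 [ -4.3  20.4 105.7] [-10.   13.4  97.2] [  1.3  27.5 110.2]
top shaft30 29 [ -4.2  30.3 106.4] [ -9.1  23.1 101.4] [  1.3  37.6 111.3]
top shaft40 31 [ -4.4  40.5 105.3] [ -9.1  33.2 100.4] [  2.   47.3 111.6]
top shaft90 38 [ -1.3  91.6 106.8] [-8.6 83.  98.6] [  4.5  97.8 113.2]
top bed 4321 [ 8.7  9.4 29.4] [ -46.7 -151.5   23.5] [ 84.8 141.2  34.5]
side dial 320 [ -7.6  -7.6 182. ] [-10.1 -25.4 154.8] [  6.7  22.8 201.8]
side shaft-90 61 [ -3.  -89.2 105.6] [-12.4 -95.4  94.3] [  8.8 -82.7 115. ]
side shaft-30 23 [ -5.7 -29.5 104.4] [ -9.7 -35.2  98.6] [  1.2 -22.3 108.1]
side shaft-20 24 [ -7.2 -19.7 105.1] [-10.6 -27.5  98.6] [ -1.6 -12.6 107.4]
side shaft20 24 [ -7.7  19.3 106.1] [-10.2  12.2  99.6] [ -1.8  26.7 108.5]
side shaft30 23 [ -7.   30.5 105.7] [-10.1  22.9 100.3] [ -0.3  37.2 108.1]
side shaft40 19 [ -6.3  41.1 105. ] [ -9.7  33.  101.3] [-1.00e-01  4.73e+01  1.08e+02]
side shaft90 26 [ -1.6  94.7 105.4] [ -6.8  85.8 100.9] [  3.5  97.9 112.7]
side bed 2848 [-5.9 -4.  28.7] [ -48.2 -164.7   24.8] [ 84.2 130.3  32.6]
```

{"fn": "drive_tool", "kwargs": {
  "plan": [
    {"travel": [1.8,0.7,-1.3],"twist": 0},
    {"travel": [3.1,1.0,-2.8],"twist": 0},
    {"travel": [5.4,1.5,-6.0],"twist": 0},
    {"travel": [7.3,1.8,-9.4],"twist": 0},
    {"travel": [9.0,2.2,-12.9],"twist": 0},
    {"travel": [10.3,2.4,-16.6],"twist": 0},
    {"travel": [11.4,2.6,-20.4],"twist": 0},
    {"travel": [12.1,2.8,-24.2],"twist": 0},
    {"travel": [12.4,2.8,-28.2],"twist": 0},
    {"travel": [12.5,2.8,-32.1],"twist": 0},
    {"travel": [12.5,2.8,-32.1],"twist": 0}
  ]
}}

```text
t: 13.18
eef_pos: [0.559, 0.2402, 0.079]
eef_rot: [0.637, 0.771, -0.0, 0.0]
ft_force: [5.1, 1.2, -2.1]
grip_width: 0.0198
finger_force: 8.0
```

Run:
```python
from h import *
o=r.observe(); print(tol(o["eef_pos"]),o["ft_force"])
bow()
```

```text
[0.04525039 0.23212262 0.07903765] [ 5.06483123  1.2473473  -2.11685395]
top dial 277 [ -4.8   0.7 194.1] [ -9.7 -24.6 158.2] [  8.6  25.8 204.5]
top shaft-90 49 [  0.8 -90.  110.2] [-10.3 -96.9 102.4] [ 10.5 -83.2 117.6]
top shaft-30 32 [ -2.6 -30.4 109.3] [ -7.6 -37.4 104.2] [  2.2 -22.7 114.5]
top shaft-20 26 [ -3.7 -21.4 109.4] [ -7.7 -27.3 103.1] [  1.6 -13.9 114.2]
top shaft20 26 [ -4.4  20.8 110.1] [ -8.1  13.3 105.2] [  0.8  27.5 115.1]
top shaft30 30 [ -3.1  30.5 110.5] [ -7.6  23.1 104.8] [  2.5  37.5 114.5]
top shaft40 32 [ -2.   39.8 108.6] [ -7.   32.8 103.3] [  3.6  47.  114.5]
top shaft90 38 [ -0.9  91.6 106.7] [ -8.5  82.4 101.7] [  5.9  97.6 112.2]
top bed 4360 [ 6.4  8.5 29.4] [ -46.7 -151.9   23.5] [ 85.  140.9  34.8]
side dial 319 [ -7.6  -8.2 181.9] [-10.  -25.8 155. ] [  6.6  23.4 202.3]
side shaft-90 60 [ -4.3 -88.8 108.1] [-11.1 -95.9  94.1] [  7.9 -82.8 116.6]
side shaft-30 25 [ -4.8 -29.8 108.2] [ -7.8 -36.9 101.7] [  0.8 -22.9 111. ]
side shaft-20 24 [ -5.9 -21.5 107.9] [ -7.9 -27.2 102. ] [  0.9 -12.6 111. ]
side shaft20 23 [ -5.6  19.7 108.4] [ -8.4  12.9 104.1] [  1.2  26.  111.8]
side shaft30 20 [ -5.4  29.9 108.5] [ -8.3  22.6 102.7] [  1.5  36.2 110.5]
side shaft40 20 [ -3.5  39.8 107.7] [ -7.   34.2 101.5] [  2.8  46.9 110.5]
side shaft90 25 [ -2.   92.6 105.6] [-6.3 82.9 99.3] [  3.7  97.7 111.3]
side bed 2831 [-5.5 -3.8 28.7] [ -48.2 -165.    24.7] [ 84.1 128.   32.7]
```

{"fn": "drive_tool", "kwargs": {
  "plan": [
    {"travel": [0.8,0.2,-2],"twist": 0},
    {"travel": [0.5,0.2,-3.9],"twist": 0},
    {"travel": [-0.2,0.1,-7.8],"twist": 0},
    {"travel": [-1.1,-0.1,-11.6],"twist": 0},
    {"travel": [-2.4,-0.4,-15.3],"twist": 0},
    {"travel": [-4.0,-0.7,-18.8],"twist": 0},
    {"travel": [-5.9,-1.1,-22.3],"twist": 0},
    {"travel": [-8.1,-1.5,-25.5],"twist": 0},
    {"travel": [-10.6,-2.0,-28.5],"twist": 0},
    {"travel": [-10.6,-2.0,-28.5],"twist": 0}
  ]
}}

```text
t: 14.12
eef_pos: [0.5472, 0.2378, 0.0507]
eef_rot: [0.636, 0.771, -0.001, -0.0]
ft_force: [-1.9, -0.7, -0.7]
grip_width: 0.0196
finger_force: 8.0
```

Run:
```python
from h import *
o=r.observe(); print(tol(o["eef_pos"]),o["ft_force"])
bow()
for n in("top0","side0"):
    L=tol(np.load(n+".npz")["P"])*1000;x,y,z=np.moveaxis(L,-1,0)
    for yy in(-30,-20,20,30,40,90): s(L,f"{n} shaft{yy}",(abs(y-yy)<8)&(abs(x)<13)&(z>90)&(z<120))
```

```text
[0.03322596 0.23209388 0.05071082] [-1.92101593 -0.65436548 -0.65095615]
top dial 276 [ -4.7   0.7 195.2] [ -9.5 -24.7 158.8] [  7.7  25.8 205.1]
top shaft-90 43 [ -4.6 -87.9 109.7] [-11.1 -97.5  97.1] [  8.4 -82.1 116. ]
top shaft-30 28 [ -0.3 -31.5 109.9] [ -4.3 -37.5 104.7] [  5.7 -22.9 114.2]
top shaft-20 19 [ -2.3 -21.6 110.7] [ -4.6 -27.3 106. ] [  1.2 -13.8 115.3]
top shaft20 18 [ -2.8  21.8 110. ] [ -5.3  13.2 106. ] [  1.3  27.6 115.2]
top shaft30 27 [ -0.5  30.7 110.7] [ -5.   23.  105.9] [  4.4  37.2 114.1]
top shaft40 31 [ -0.3  40.  109.6] [ -4.7  32.9 102.7] [  5.9  47.2 113.5]
top shaft90 39 [ -1.2  91.3 107.6] [ -9.5  82.4 103.1] [  6.1  97.6 115.8]
top bed 4409 [ 7.8  8.3 29.4] [ -46.6 -151.4   23.4] [ 85.  140.7  34.7]
side dial 319 [ -7.9  -6.9 182.4] [ -9.9 -25.7 155.2] [  7.2  24.  201.9]
side shaft-90 57 [ -3.7 -89.  104.9] [-12.1 -95.5  92.5] [  7.9 -83.4 114.2]
side shaft-30 24 [ -1.2 -30.6 109.4] [ -5.4 -36.3 103.9] [  4.4 -22.8 111.8]
side shaft-20 26 [ -1.3 -19.2 109.8] [ -4.1 -27.7 103.7] [  4.2 -12.5 112.4]
side shaft20 18 [ -2.9  19.4 109.9] [ -5.5  13.3
[... 536 characters left out ...]
8 12.6 94.8] [  5.3  27.5 105.3]
top0 shaft30 31 [  0.5  29.7 101.5] [-5.3 22.8 95.4] [  5.3  37.1 105.5]
top0 shaft40 32 [ -0.5  40.4 101.6] [-4.9 32.6 95.3] [  5.6  47.4 106.8]
top0 shaft90 36 [ -0.7  91.2 105.1] [-5.9 82.6 98.2] [  6.7  97.1 113.5]
side0 shaft-30 26 [ -1.7 -29.6 100.3] [ -4.9 -36.7  94.4] [  3.8 -22.1 102.7]
side0 shaft-20 24 [ -1.9 -20.2 100.3] [ -5.1 -27.9  94.3] [  3.6 -13.  103.2]
side0 shaft20 20 [ -2.8  20.2 100. ] [-6.5 12.2 95.9] [  2.9  26.1 103.1]
side0 shaft30 16 [-1.4 29.8 99.9] [-5.2 23.9 95.6] [  2.9  37.4 103.4]
side0 shaft40 20 [ -3.2  40.1 100.3] [-5.9 34.8 96.2] [  2.8  47.7 104.9]
side0 shaft90 21 [ -2.9  91.6 104. ] [-6.2 82.7 98.9] [  4.1  97.2 108.9]
```

{"fn": "drive_tool", "kwargs": {
  "plan": [
    {"travel": [0,0,0],"twist": 0},
    {"travel": [0,0,0],"twist": 0},
    {"travel": [0,0,0],"twist": 0},
    {"travel": [0,0,0],"twist": 0}
  ],
  "fingers": 50
}}

```text
t: 14.55
eef_pos: [0.5487, 0.2385, 0.0518]
eef_rot: [0.636, 0.771, 0.0, 0.0]
ft_force: [0.3, 0.0, 0.2]
grip_width: 0.042
finger_force: 0.0
```

{"fn": "drive_tool", "kwargs": {
  "plan": [
    {"travel": [0,0,15],"twist": 0},
    {"travel": [0,0,45],"twist": 0},
    {"travel": [0,0,80],"twist": 0},
    {"travel": [0,0,120],"twist": 0},
    {"travel": [0,0,160],"twist": 0},
    {"travel": [0,0,200],"twist": 0},
    {"travel": [0,0,240],"twist": 0},
    {"travel": [0,-20,275],"twist": 0},
    {"travel": [3,-60,280],"twist": 0},
    {"travel": [6,-100,280],"twist": 0},
    {"travel": [9,-140,280],"twist": 0},
    {"travel": [12,-180,280],"twist": 0},
    {"travel": [15,-220,280],"twist": 0},
    {"travel": [20,-260,280],"twist": 0},
    {"travel": [23.5,-293,280],"twist": 0},
    {"travel": [23.5,-293,280],"twist": 0},
    {"travel": [23.5,-293,280],"twist": 0},
    {"travel": [23.5,-293,280],"twist": 0}
  ]
}}

```text
t: 16.05
eef_pos: [0.5718, -0.0541, 0.3315]
eef_rot: [0.636, 0.771, 0.0, -0.0]
ft_force: [0.1, -0.5, -0.0]
grip_width: 0.0504
finger_force: 0.0
```

```bash
cat > fit.py <<'E'
from h import *
acc=[]
for k in range(4):
    o,d,L=wrist("w6"); acc.append(L)
L=np.median(acc,0); print(o["t"],tol(o["eef_pos"]))
x,y,z=np.moveaxis(L,-1,0)
for yy in list(range(-100,-20,10))+list(range(20,110,10)):
    m=(abs(y-yy)<5)&(abs(x)<9)&(z>92)&(z<125); q=L[m]
    if len(q)>40:
        lo,hi=np.percentile(q[:,0],[2,98]); t=q[abs(q[:,0]-(lo+hi)/2)<2.5]
        print(yy,len(q),"x",((lo+hi)/2).round(2),"w",(hi-lo).round(1),"ztop",np.median(t[:,2]).round(1))
s(L,"bed",(z>24)&(z<34)&(x>-60)&(x<100)&(abs(y)<160)); s(L,"dialtop",(abs(x)<15)&(abs(y)<40)&(z>190))
E
python3 fit.py
```

```text
16.2 [ 0.00161386 -0.05806031  0.33144281]
-100 100 x 0.23 w 10.0 ztop 106.8
-90 76 x -0.25 w 16.7 ztop 110.4
-80 202 x -0.15 w 16.8 ztop 111.7
-70 119 x -0.25 w 10.8 ztop 107.7
-60 126 x 0.27 w 11.7 ztop 108.5
-50 136 x 0.28 w 11.6 ztop 109.8
-40 132 x 0.3 w 11.5 ztop 110.7
40 146 x -0.16 w 11.9 ztop 110.7
50 167 x -0.09 w 11.7 ztop 110.3
60 167 x -0.09 w 11.6 ztop 109.3
70 168 x -0.07 w 11.6 ztop 108.4
80 174 x -0.06 w 11.5 ztop 107.6
90 176 x -0.06 w 11.4 ztop 106.9
100 293 x 0.02 w 16.7 ztop 111.4
bed 23865 [29.5 30.2 29.1] [ -45.9 -130.5   28. ] [ 84.  127.8  31.9]
dialtop 22976 [-1.00e-01 -3.14e+01  4.35e+02] [-13.7 -35.2 200.5] [ 13.7   3.2 445.8]
```

View pics/w6.png

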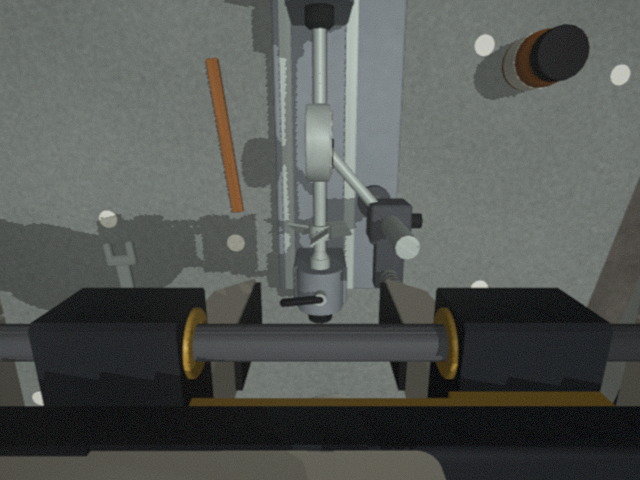

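The view from above shows the shaft straight at column 320, off by no more than 0.2 mm sideways, and about 4 mm high at 40 mm either side of the dial. The high side is therefore up under the plunger. The bed, pencil and jar are where they were, so I'll hand in.

```bash
python3 -c "
from workcell import r
print(r.close_job())"
```

```text
the job is handed in; nothing more can be done
None
```

I slid the gauge down until the plunger was pressed in about 14–15 mm of its 30 mm, then turned the crank about 175°, leaving the bend's high side up under the plunger (about 24–25 mm in); the bench did not shift measurably and the job is handed in.

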